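# Lock the panel in the sanding jig

### The job

The slatted pine panel lies in the sanding jig: lock it in for sanding by pushing each of the two swivelling wooden bars (one red, one blue) round with a fingertip until it lies squarely across the panel. Only push the bars, never pinch them between the fingers; the panel must stay in its pocket, and the jar, screwdriver and sanding block must stay where they are.

Things in the scene. Friction and masses are not known exactly. Their poses are not given: they have to be found in the camera images.
- jig: fixed sanding jig: grey base board 240 (its x) x 320 (its y) x 18 mm thick on the bench; origin at the centre of its underside. In its middle lies a pocket of dark stop strips (28 mm above the bench) for the panel. Dark pivot blocks (34 x 30 mm, tops 39.5 mm above the bench) stand at its (45, 85) mm, for the far (red) bar, and (-45, -85) mm, for the near (blue) bar. Its yaw is that of the panel
- panel: loose slatted pine panel in the pocket, 180 (x) x 120 (y) x 20 mm, its three slats running along x; origin at the centre of its underside, 18 mm above the bench, so its top is 38 mm up; axes as the jig's; 220 g
- far_bar (a joint): hinge of the far (red) bar, rad: 0 = locked, square across the panel; at the start it is swung open by 0.8 to 2.2. The value grows counter-clockwise seen from above, so the bar must be pushed clockwise. It runs freely past 0, down to -0.7 (stop), and has only light dry friction (a push of about 2 N at 60 mm from the pivot moves it; it stays where left)
- far_bar_pivot (a point): on the pivot axis of the far (red) bar, level with the bar's top, 60 mm above the bench. The bar is a wooden bar painted red, lying level, 24 mm wide, underside 40 mm and top 60 mm above the bench (2 mm over the panel), running from 20 mm behind the pivot to 85 mm ahead of it; a bolt head stands 6 mm above it at the pivot. Locked, it points along the jig's -y
- far_bar_tip (a point): centre of the free end of the far bar, on its top edge, 85 mm from the pivot; pivot to tip is the direction the bar points
- far_bar_left: red rubbing strip, 4 mm thick, on the left (counter-clockwise; the one to push) side of the far bar, its outer face 12 mm from the bar's middle line; it spans from 14 mm behind the pivot to 76 mm ahead, 42 to 58 mm above the bench; origin on the pivot axis 40 mm above the bench, x along the bar to its tip
- far_bar_right: red rubbing strip, 4 mm thick, on the right (clockwise) side of the far bar, its outer face 12 mm from the bar's middle line; it spans from 14 mm behind the pivot to 76 mm ahead, 42 to 58 mm above the bench; origin on the pivot axis 40 mm above the bench, x along the bar to its tip
- near_bar (a joint): hinge of the near (blue) bar, rad: 0 = locked, square across the panel; at the start it is swung open by 0.8 to 2.2. The value grows counter-clockwise seen from above, so the bar must be pushed clockwise. It runs freely past 0, down to -0.7 (stop), and has only light dry friction (a push of about 2 N at 60 mm from the pivot moves it; it stays where left)
- near_bar_pivot (a point): on the pivot axis of the near (blue) bar, level with the bar's top, 60 mm above the bench. The bar is a wooden bar painted blue, lying level, 24 mm wide, underside 40 mm and top 60 mm above the bench (2 mm over the panel), running from 20 mm behind the pivot to 85 mm ahead of it; a bolt head stands 6 mm above it at the pivot. Locked, it points along the jig's +y
- near_bar_tip (a point): centre of the free end of the near bar, on its top edge, 85 mm from the pivot; pivot to tip is the direction the bar points
- near_bar_left: blue rubbing strip, 4 mm thick, on the left (counter-clockwise; the one to push) side of the near bar, its outer face 12 mm from the bar's middle line; it spans from 14 mm behind the pivot to 76 mm ahead, 42 to 58 mm above the bench; origin on the pivot axis 40 mm above the bench, x along the bar to its tip
- near_bar_right: blue rubbing strip, 4 mm thick, on the right (clockwise) side of the near bar, its outer face 12 mm from the bar's middle line; it spans from 14 mm behind the pivot to 76 mm ahead, 42 to 58 mm above the bench; origin on the pivot axis 40 mm above the bench, x along the bar to its tip
- jar: bystander: amber glass jar with a yellow lid, 56 mm across, 70 mm tall, standing beside the jig's +y edge; origin at the centre of its underside
- screwdriver: bystander: screwdriver with an orange handle, 180 mm long, lying beside the jig's -y edge; origin under its middle, x from handle to blade
- sander: bystander: cork sanding block 65 (x) x 110 (y) x 28 mm lying beyond the jig's far (+x) edge; origin at the centre of its underside

How it is judged:
By the outcome, as a careful person would: the job done as asked, in the order asked, and still so for the second after the job is handed in, with the robot touching nothing.
It also fails if it takes over 64 s, if anything falls off the work surface, if the arm or the gripper's body presses on something with over 40 N, if the wrist force passes 120 N, or if a joint passes its speed limit or range.

### The arm

A 6-joint arm with a two-finger parallel gripper is mounted at the origin on the work surface. World frame = base frame: x ahead of the robot, y to its left, z up, the work surface at z = 0. Lengths are in m, angles in degrees, forces in N, time in s.
With the tool pointing down it reaches from about 0.4 to 0.825 m from the base axis. Payload 7 kg.
Tool frame: the origin (TCP) lies midway between the tips of the shut fingers; the grasp point (between the pads) lies 19 mm behind it (ctrl.hold_point_z is the distance from the TCP to the grasp point, in m); z points along the fingers, y is the line along which they close (so a half turn about z gives the same grasp; the last joint's range is limited). The gripper opens to 88 mm and grips with 3 to 60 N. Pads are 19 mm wide; open, the fingers measure 130 mm over their backs; the gripper's body (78 mm by 193 mm) begins 47 mm behind the grasp point.
Start: joints at [82.97, 20.546, 0.682, 0, -70.136, -16.507], TCP at [0.27, 0.619, 0.227] pointing down, gripper open.
Joint ranges: [-176.03, 176.03], [-82.01, 121.73], [-58.28, 71.71], [-173.87, 95.51], [-174.79, -0.11], [-173.66, 173.66]. Speed limits (degrees/s): [136.94, 136.94, 172.46, 180, 180, 180].

### API

Orientations are given as [roll, pitch, yaw] about the fixed x, y, z axes, in that order (R = Rz(yaw) Ry(pitch) Rx(roll)).
In Python, from plant import ctrl gives the robot as it stands.
- The arm moves only by the tool apply_moves, never from a script. Its argument "deltas" is a list of rows, each an object with "fingers": the finger opening in mm, from 0 to 87.6; "delta_pos": the shift along the tool's x, y, z in mm, a list of three; "angular": the turn, a rotation vector about the tool's x, y, z in degrees, a list of three. A call has 1 to 10 rows; each row is the pose to reach, as a shift and turn from the pose commanded when the call began, along the tool's axes at that moment; what a row does not reach only later rows make up. A row lasts 1/10 s, in which the tool goes at most 50 mm and 8.59 degrees, less where a joint would pass 70% of its speed; a pose out of reach is approached as far as the arm can. A call with a gripper value outside its range is refused whole. The fingers move at their own pace and stop on an object; the grip force is fixed at half the most. Time passes only in rows, so rows that repeat a pose let the fingers close. It gives the time, the measured TCP pose, the force, the opening and the grip force at its end, in the units of the state.
- ctrl.get_obs(): the state, without advancing time (a new reading comes with each control period).
- ctrl.snapshot(name): name is "scene" or "top"; returns the picture (420x560x3 uint8, red, green, blue); there is no depth.
- ctrl.camera_params(name): a dict with "fx", "fy", "cx", "cy" (pixels), "dist_coeffs" ([k1, k2, p1, p2, k3] as OpenCV has them; the pictures are not rectified), "cam_to_world" (4x4, takes a point from camera to world coordinates). Camera axes: x right, y up, looking along -z (the intrinsics and any distortion apply to the point x, -y, -z); pixel columns grow to the right and rows downward; lengths in m; the calibration is good to about 2 mm. A picture is of the moment at which its call begins. camera_params takes no time and is no camera call.
- ctrl.close_job(): hands the job in; it is judged then, once.
The state is a dict: "clock": time; "joint_pos": joint angles; "qvel": joint speeds; "tau": joint torques, N m; "tool_pos": TCP position; "orientation": TCP orientation; "force": force on the tool from outside, world axes, zero at the start; "moment": the same for the moment, N m; "opening": finger opening in m; "gripper_force": force on a finger pad.
Only numpy, scipy, OpenCV 4.12 (cv2) and the standard library are available. Lean on these libraries where they do the work, as an engineer would, in place of code of your own. Each camera call takes 0.05 s, during which the arm holds its last target. There are 200 camera calls.

## Working session

There is one attempt and no reset: what is moved stays moved. The work goes in short steps, Python scripts to look and compute and a tool call to move; the robot and the scene stay as the last step left them, time stands still between calls to the robot, and variables do not carry over. Pictures are saved under pics/ and viewed, at most 10 in all, crops included, and the job is handed in when it is done.

Besides the shell and the picture viewer there is one more tool, called after ">>>" as name([rows], argument=value, ...), one row to a line, values as JSON. apply_moves: Moves the arm, as the interface text tells. Its arguments: {"type":"object","properties":{"deltas":{"type":"array"}},"required":["deltas"]}

```bash
mkdir -p pics; python3 - <<'E'
from plant import ctrl
import cv2
for n in("scene","top"):
    cv2.imwrite(f"pics/{n}0.png",ctrl.snapshot(n)[:,:,::-1]); p=ctrl.camera_params(n); print(n,p)
o=ctrl.get_obs();print(o)
E
```

```text
scene {'fx': 493.86378404574344, 'fy': 493.86378404574344, 'cx': 280.22489065087007, 'cy': 216.69493542953612, 'dist_coeffs': array([-0.03904543,  0.        ,  0.        ,  0.        ,  0.        ]), 'cam_to_world': array([[ 0.53680843, -0.69378218,  0.48010728,  1.01836574],
       [ 0.8435839 ,  0.43174964, -0.31930934, -0.2518716 ],
       [ 0.01424498,  0.57641872,  0.81703032,  0.79005998],
       [ 0.        ,  0.        ,  0.        ,  1.        ]])}
top {'fx': 513.8418788828321, 'fy': 513.8418788828321, 'cx': 278.68427682716936, 'cy': 210.14947586967907, 'dist_coeffs': array([-0.07386107,  0.        ,  0.        ,  0.        ,  0.        ]), 'cam_to_world': array([[ 0.0219184 ,  0.98918512, -0.14502546,  0.42292959],
       [-0.99973224,  0.02060961, -0.01052097,  0.02201719],
       [-0.00741827,  0.14521723,  0.98937199,  1.22644011],
       [ 0.        ,  0.        ,  0.        ,  1.        ]])}
{'clock': 0.1, 'joint_pos': array([ 8.29692241e+01,  2.05873551e+01,  6.40798435e-01, -1.67791148e-02,
       -7.01343641e+01, -1.65065316e+01]), 'qvel': array([-0.05931031, -0.09314657,  0.17092004,  0.10625244, -0.01761321,
        0.19168559]), 'tau': array([-8.60187629e-04, -5.84166920e+01,  2.93750328e+01,  7.01557115e+00,
        1.01182310e-02, -5.81777613e-05]), 'tool_pos': array([0.26942186, 0.61845231, 0.22573259]), 'orientation': array([ 1.79917932e+02, -7.86926098e-03, -2.35430148e+01]), 'force': array([0.04408115, 0.08177785, 0.06663444]), 'moment': array([ 0.01566138, -0.03290352,  0.00882849]), 'gripper_force': 0.0, 'opening': 0.08734147535580068}
```

View pics/top0.png

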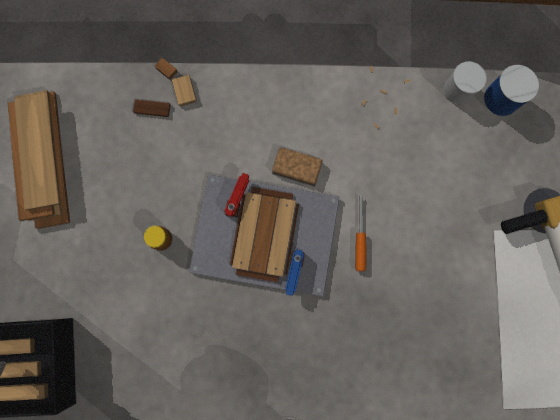

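View pics/scene0.png

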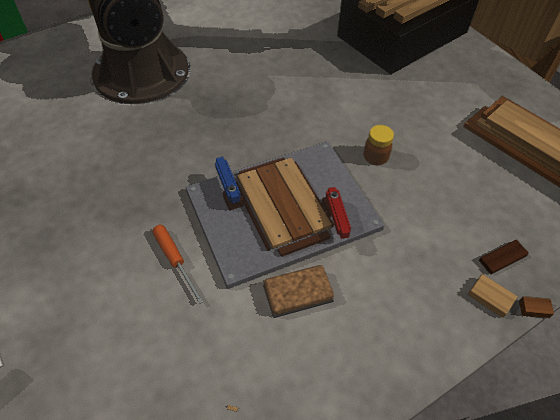

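The top view shows the red bar with its pivot near (232,208) and tip near (242,178). The blue bar's pivot is near (298,260) and its tip near (291,292). The panel is centred near (265,235), the jar is at (157,238), the screwdriver at (360,235) and the sander at (298,166). The scene view agrees.

```bash
cat > h.py <<'E'
import cv2,numpy as np
from plant import ctrl
def cast(n,uv,z):
    p=ctrl.camera_params(n);K=np.array([[p['fx'],0,p['cx']],[0,p['fy'],p['cy']],[0,0,1]])
    q=cv2.undistortPoints(np.float64(uv).reshape(-1,1,2),K,p['dist_coeffs'])[:,0]
    T=p['cam_to_world'];d=np.c_[q[:,0],-q[:,1],-np.ones(len(q))]@T[:3,:3].T
    return (T[:3,3]+d*((z-T[2,3])/d[:,2])[:,None])[:,:2]
def proj(n,X):
    p=ctrl.camera_params(n);K=np.array([[p['fx'],0,p['cx']],[0,p['fy'],p['cy']],[0,0,1]])
    T=p['cam_to_world'];c=(np.float64(X)-T[:3,3])@T[:3,:3]*[1,-1,-1]
    return cv2.projectPoints(c,np.zeros(3),np.zeros(3),K,p['dist_coeffs'])[0][:,0]
def biggest(m):
    c=max(cv2.findContours(m,cv2.RETR_EXTERNAL,cv2.CHAIN_APPROX_NONE)[0],key=cv2.contourArea);return c[:,0]
def mask(hsv,col):
    h,s,v=cv2.split(hsv)
    if col=='red': m=((h<6)|(h>172))&(s>170)&(v>60)
    if col=='blue': m=(h>100)&(h<130)&(s>130)&(v>60)
    m=m.astype(np.uint8)*255; m[:150]=0; m[310:]=0; m[:,:180]=0; m[:,400:]=0   # jig's surroundings
    return m
E
python3 - <<'E'
from h import *
im=cv2.imread('pics/top0.png');hsv=cv2.cvtColor(im,cv2.COLOR_BGR2HSV)
h,s,v=cv2.split(hsv)
w=((h>7)&(h<25)&(s>80)&(v>95)).astype(np.uint8)*255
w[:185]=0;w[290:]=0;w[:,:220]=0;w[:,305:]=0
w=cv2.morphologyEx(w,cv2.MORPH_CLOSE,np.ones((3,3)))
n,l,st,ce=cv2.connectedComponentsWithStats(w)
for i in range(1,n):
    if st[i,4]>150:
        c=biggest((l==i).astype(np.uint8)*255)
        print('wood',st[i],cv2.minAreaRect(np.float32(cast('top',c,.038)*1000)))
for n in('top','scene'):
  him=cv2.cvtColor(cv2.imread(f'pics/{n}0.png'),cv2.COLOR_BGR2HSV)
  for c in('red','blue'):
    b=biggest(mask(him,c));P=np.float32(cast(n,b,.06)*1000);print(n,c,cv2.minAreaRect(P),cv2.boxPoints(cv2.minAreaRect(P)).round(0).tolist())
cv2.imwrite('pics/crop0.png',cv2.resize(im[160:310,180:350],None,fx=4,fy=4,interpolation=cv2.INTER_CUBIC))
E
```

```text
wood [ 232  193   64   84 3811] ((542.0680541992188, 68.42820739746094), (118.46450805664062, 180.4140167236328), 81.20330810546875)
top red ((629.2149658203125, 132.11013793945312), (25.00315284729004, 103.73119354248047), 69.42053985595703) [[576.0, 139.0], [673.0, 102.0], [682.0, 126.0], [585.0, 162.0]]
top blue ((453.9076843261719, -2.9957542419433594), (23.086078643798828, 102.47955322265625), 78.0574722290039) [[401.0, -4.0], [502.0, -25.0], [506.0, -2.0], [406.0, 19.0]]
scene red ((635.3384399414062, 130.01844787597656), (23.429658889770508, 113.14495849609375), 68.61768341064453) [[578.0, 140.0], [684.0, 98.0], [692.0, 120.0], [587.0, 162.0]]
scene blue ((460.70709228515625, -4.599756240844727), (24.120174407958984, 115.59832763671875), 78.00869750976562) [[402.0, -4.0], [515.0, -28.0], [520.0, -5.0], [407.0, 19.0]]
```

View pics/crop0.png

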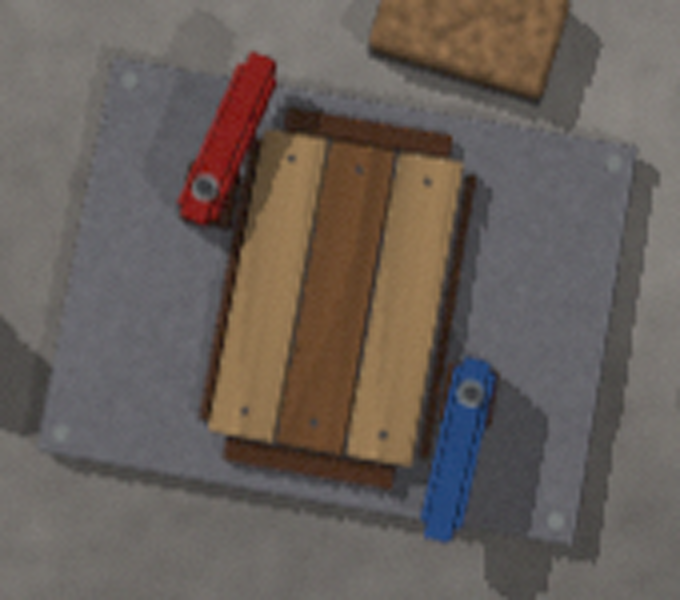

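```bash
cat >> h.py <<'E'
C=np.array([542.,68.4]);YAW=-8.8
def R(a): a=np.radians(a);return np.array([[np.cos(a),-np.sin(a)],[np.sin(a),np.cos(a)]])
def tojig(w): return (np.atleast_2d(w)-C)@R(YAW)
def toworld(j): return np.atleast_2d(j)@R(YAW).T+C
def push(th,r=50,gap=0):   # tool centre (jig mm) touching red bar opened by th deg; blue = negative
    t=np.radians(th);d=np.array([np.sin(t),-np.cos(t)]);n=np.array([np.cos(t),np.sin(t)])
    return np.array([45,85])+r*d+(12+9.5*n[0]+21*n[1]+gap)*n
def delta(targ,z):  # tool-frame mm shift from measured pose to world xy, z
    from scipy.spatial.transform import Rotation as Ro
    o=ctrl.get_obs();Q=Ro.from_euler('xyz',o['orientation'],degrees=True)
    return Q.inv().apply(np.r_[np.ravel(targ),z]-o['tool_pos']*1000).round(1)
E
python3 - <<'E'
from h import *
s=np.array([[129,81],[613,162],[60,433],[555,520]]);px=(s+.5)/4-.5+[180,160]
w=cast('top',px,.018)*1000;print('screws jig',tojig(w).round(1),'mean',tojig(w).mean(0))
for a,b in((2,0),(3,1)): d=w[b]-w[a];print(np.degrees(np.arctan2(d[1],d[0])))
print('jar',tojig(cast('top',[[157,235]],.07)*1000))
for p in [(580.5,150.5),(677.5,114)],[(504,-13.5),(403.5,7.5)]: print(tojig(p))
print('start red',push(78,gap=15),toworld(push(78,gap=15)),delta(toworld(push(78,gap=15)),120))
for t in(78,70,60,50,40,30,20,10,5,0): print(t,push(t).round(1))
E
```

```text
screws jig [[ 107.1  146.8]
 [ 108.7 -147.3]
 [-106.6  146.2]
 [-105.6 -147.9]] mean [ 0.89291543 -0.55315539]
-8.655234658303156
-8.629924747464738
jar [[-49.12734246 236.41184722]]
[[ 25.48665553  87.02350481]
 [126.92879155  65.79279501]]
[[ -25.0231385   -86.74936622]
 [-127.5527934   -81.37164676]]
start red [104.20238952 123.03862704] [[663.79892599 174.04877355]] [539.  249.7 106.2]
78 [101.1 108.4]
70 [103.9 100.8]
60 [105.8  90.3]
50 [105.3  79.1]
40 [102.2  67.8]
30 [96.6 57.1]
20 [88.5 47.6]
10 [78.3 40.1]
5 [72.6 37.2]
0 [66.5 35. ]
```

>>> apply_moves([
  {"fingers": 0, "delta_pos": [45, 21, 0], "angular": [0, 0, -2]},
  {"fingers": 0, "delta_pos": [90, 42, 0], "angular": [0, 0, -4]},
  {"fingers": 0, "delta_pos": [135, 63, 0], "angular": [0, 0, -6]},
  {"fingers": 0, "delta_pos": [180, 83, 0], "angular": [0, 0, -8]},
  {"fingers": 0, "delta_pos": [225, 104, 0], "angular": [0, 0, -10]},
  {"fingers": 0, "delta_pos": [270, 125, 0], "angular": [0, 0, -12]},
  {"fingers": 0, "delta_pos": [315, 146, 0], "angular": [0, 0, -14]},
  {"fingers": 0, "delta_pos": [360, 167, 0], "angular": [0, 0, -14.8]},
  {"fingers": 0, "delta_pos": [405, 188, 0], "angular": [0, 0, -14.8]},
  {"fingers": 0, "delta_pos": [450, 208, 0], "angular": [0, 0, -14.8]},
])

```text
clock: 1.1
tool_pos: [0.5999, 0.2466, 0.2263]
orientation: [180.0, 0.0, -8.7]
force: [0.6, 0.8, -0.0]
opening: 0.0131
gripper_force: 0.0
```

```bash
sed -i 's/^C=.*/C=np.array([542.9,67.7]);YAW=-8.7/' h.py; python3 - <<'E'
from h import *
print(delta(toworld(push(78,gap=15)),120),ctrl.get_obs()['orientation'],ctrl.get_obs()['tool_pos'])
E
```

```text
[ 75.   62.4 106.3] [ 1.79988599e+02  2.28974270e-02 -8.72660746e+00] [0.59990885 0.24661682 0.22634044]
```

>>> apply_moves([
  {"fingers": 0, "delta_pos": [38, 31, 0], "angular": [0, 0, 0]},
  {"fingers": 0, "delta_pos": [73, 60, 20], "angular": [0, 0, 0]},
  {"fingers": 0, "delta_pos": [73, 60, 60], "angular": [0, 0, 0]},
  {"fingers": 0, "delta_pos": [73, 60, 106], "angular": [0, 0, 0]},
  {"fingers": 0, "delta_pos": [73, 60, 106], "angular": [0, 0, 0]},
  {"fingers": 0, "delta_pos": [73, 60, 106], "angular": [0, 0, 0]},
])

```text
clock: 1.7
tool_pos: [0.662, 0.1778, 0.1206]
orientation: [179.9, 0.1, -8.7]
force: [1.1, -0.4, 1.8]
opening: 0.0002
gripper_force: 0.0
```

```bash
python3 - <<'E'
from h import *
o=ctrl.get_obs();print(delta(toworld(push(78,gap=15)),47),o['opening'],o['orientation'],tojig(o['tool_pos'][:2]*1000))
cv2.imwrite('pics/s1.png',ctrl.snapshot('scene')[60:360,120:520,::-1].repeat(2,0).repeat(2,1))
E
```

```text
[ 3.2  3.6 73.6] 0.000186507328275941 [ 1.79889783e+02  6.87009166e-02 -8.70736666e+00] [[101.11035893 126.81062992]]
```

View pics/s1.png

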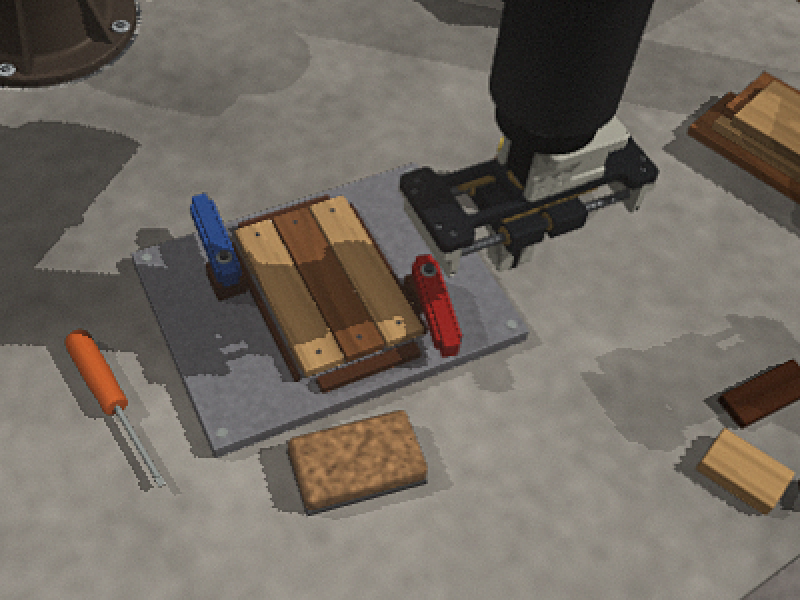

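The fingers are shut at about crop pixel (500,255), just off the red bar's open side. The panel and the bystanders haven't moved.

>>> apply_moves([
  {"fingers": 0, "delta_pos": [3, 3, 30], "angular": [0, 0, 0]},
  {"fingers": 0, "delta_pos": [3, 3, 60], "angular": [0, 0, 0]},
  {"fingers": 0, "delta_pos": [3, 3, 73], "angular": [0, 0, 0]},
  {"fingers": 0, "delta_pos": [3, 3, 73], "angular": [0, 0, 0]},
  {"fingers": 0, "delta_pos": [3, 3, 73], "angular": [0, 0, 0]},
])

```text
clock: 2.25
tool_pos: [0.6659, 0.1754, 0.0498]
orientation: [-179.9, -0.1, -8.7]
force: [0.7, 0.4, 0.6]
opening: 0.0003
gripper_force: 0.0
```

```bash
python3 - <<'E'
from h import *
o=ctrl.get_obs();print(o['tool_pos'],o['force'],o['orientation'],tojig(o['tool_pos'][:2]*1000))
for t in(78,70,60,50,40,30,25,20,15,10,5,2,0): print(t,delta(toworld(push(t)),47))
E
```

```text
[0.66585655 0.17541228 0.04979617] [0.72104419 0.40582047 0.56859118] [-1.79934209e+02 -1.39554331e-01 -8.67819068e+00] [[105.24915137 125.07143886]]
78 [-4.2 16.7  2.8]
70 [-1.3 24.3  2.8]
60 [ 0.5 34.8  2.8]
50 [ 0.  46.   2.7]
40 [-3.  57.3  2.7]
30 [-8.7 68.   2.7]
25 [-12.4  72.9   2.7]
20 [-16.8  77.4   2.7]
15 [-21.6  81.5   2.6]
10 [-27.   85.    2.6]
5 [-32.7  87.8   2.6]
2 [-36.3  89.3   2.6]
0 [-38.8  90.1   2.6]
```

>>> apply_moves([
  {"fingers": 0, "delta_pos": [-4, 10, 2], "angular": [0, 0, 0]},
  {"fingers": 0, "delta_pos": [-4, 17, 2], "angular": [0, 0, 0]},
  {"fingers": 0, "delta_pos": [-1, 24, 2], "angular": [0, 0, 0]},
  {"fingers": 0, "delta_pos": [0, 35, 2], "angular": [0, 0, 0]},
  {"fingers": 0, "delta_pos": [0, 46, 2], "angular": [0, 0, 0]},
  {"fingers": 0, "delta_pos": [-3, 57, 2], "angular": [0, 0, 0]},
  {"fingers": 0, "delta_pos": [-8, 68, 2], "angular": [0, 0, 0]},
  {"fingers": 0, "delta_pos": [-16, 77, 2], "angular": [0, 0, 0]},
  {"fingers": 0, "delta_pos": [-21, 81, 2], "angular": [0, 0, 0]},
  {"fingers": 0, "delta_pos": [-21, 81, 2], "angular": [0, 0, 0]},
])

```text
clock: 3.25
tool_pos: [0.6302, 0.0968, 0.0457]
orientation: [180.0, 0.1, -8.8]
force: [0.3, 0.6, 0.1]
opening: 0.0005
gripper_force: 0.0
```

```bash
cat >> h.py <<'E'
def look(tag,z=.06):
    im=ctrl.snapshot('scene')[:,:,::-1].copy();h=cv2.cvtColor(im,cv2.COLOR_BGR2HSV)
    cv2.imwrite(f'pics/{tag}.png',im[100:300,150:420].repeat(2,0).repeat(2,1))
    for n in('scene','top'):
        if n=='top': h=cv2.cvtColor(ctrl.snapshot('top'),cv2.COLOR_RGB2HSV)
        for c in('red','blue'):
            m=mask(h,c)
            if m.sum()<255*80: print(n,c,'hidden');continue
            r=cv2.minAreaRect(np.float32(tojig(cast(n,biggest(m),.06)*1000)));print(n,c,np.round(r[0],1),np.round(r[1],1),round(r[2],1))
E
python3 - <<'E'
from h import *
look('r1')
o=ctrl.get_obs();print(o['tool_pos'],o['force'],tojig(o['tool_pos'][:2]*1000))
for t in(10,5,2,0): print(t,delta(toworld(push(t)),47))
E
```

```text
scene red hidden
scene blue [-76.4 -83.7] [ 24.5 103.7] 86.7
top red [49.4 52.4] [ 23.3 101.3] 9.9
top blue [-77.3 -83.3] [ 23.4 102.5] 86.8
[0.63108059 0.09747452 0.045599  ] [-0.17690747  0.71076344 -0.12364674] [[82.66225388 42.77020301]]
10 [-4.4  2.7 -1.4]
5 [-10.1   5.6  -1.4]
2 [-13.7   7.   -1.4]
0 [-16.2   7.8  -1.4]
```

View pics/r1.png

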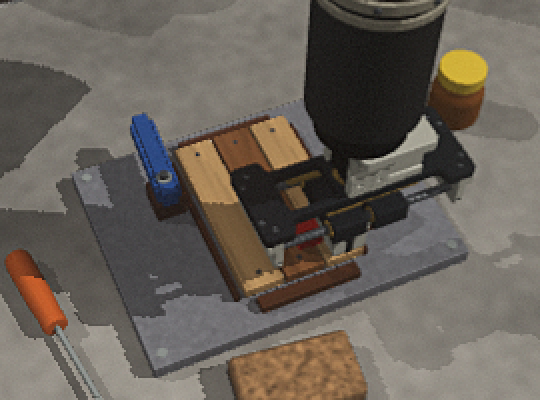

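The red bar has swung to about 10° open, as the top view measures it. The fingertip is beside it and the panel and bystanders are unmoved.

>>> apply_moves([
  {"fingers": 0, "delta_pos": [-4, 3, 0], "angular": [0, 0, 0]},
  {"fingers": 0, "delta_pos": [-7, 4, 0], "angular": [0, 0, 0]},
  {"fingers": 0, "delta_pos": [-10, 5, 0], "angular": [0, 0, 0]},
  {"fingers": 0, "delta_pos": [-12, 6, 0], "angular": [0, 0, 0]},
  {"fingers": 0, "delta_pos": [-13, 7, 0], "angular": [0, 0, 0]},
  {"fingers": 0, "delta_pos": [-13, 7, 0], "angular": [0, 0, 0]},
  {"fingers": 0, "delta_pos": [-13, 7, 0], "angular": [0, 0, 0]},
])

```text
clock: 4.05
tool_pos: [0.6174, 0.0926, 0.0455]
orientation: [180.0, 0.0, -8.7]
force: [0.2, -0.1, -0.4]
opening: 0.0004
gripper_force: 0.1
```

```bash
python3 - <<'E'
from h import *
look('r2')
o=ctrl.get_obs();print(o['tool_pos'],o['force'],tojig(o['tool_pos'][:2]*1000))
for t in(2,0): print(t,delta(toworld(push(t)),47))
E
```

```text
scene red hidden
scene blue [-76.4 -83.7] [ 24.5 103.7] 86.7
top red [37.7 56.2] [92.2 14.2] 88.9
top blue [-77.3 -83.3] [ 23.4 102.5] 86.8
[0.61740953 0.09258638 0.04544409] [-0.93360699 -0.67637756 -0.32784543] [[69.88788444 35.87040863]]
2 [-0.9  0.1 -1.6]
0 [-3.4  0.9 -1.6]
```

>>> apply_moves([
  {"fingers": 0, "delta_pos": [10, 0, 0], "angular": [0, 0, 0]},
  {"fingers": 0, "delta_pos": [25, 0, 0], "angular": [0, 0, 0]},
  {"fingers": 0, "delta_pos": [60, 0, 0], "angular": [0, 0, 0]},
  {"fingers": 0, "delta_pos": [90, 0, 0], "angular": [0, 0, 0]},
  {"fingers": 0, "delta_pos": [90, 0, 0], "angular": [0, 0, 0]},
  {"fingers": 0, "delta_pos": [90, 0, 0], "angular": [0, 0, 0]},
])

```text
clock: 4.75
tool_pos: [0.7069, 0.0785, 0.0445]
orientation: [180.0, 0.1, -8.8]
force: [-0.3, -0.2, -0.1]
opening: 0.0002
gripper_force: 0.0
```

```bash
python3 - <<'E'
from h import *
look('r3')
im=ctrl.snapshot('top')[160:310,180:350,::-1];cv2.imwrite('pics/r3t.png',cv2.resize(im,None,fx=4,fy=4))
o=ctrl.get_obs();print(o['tool_pos'],o['force'],tojig(o['tool_pos'][:2]*1000))
E
```

```text
scene red [52.2 30.5] [32.1 69.5] 0.7
scene blue [-70.  -84.1] [ 24.3 114.9] 87.1
top red [45.1 51.1] [ 25.9 102.6] 2.2
top blue [-77.  -83.3] [ 23.2 102. ] 86.7
[0.70593467 0.07906079 0.04536628] [-0.05804503 -0.45481675 -0.2339183 ] [[159.44032932  35.89082569]]
```

View pics/r3t.png

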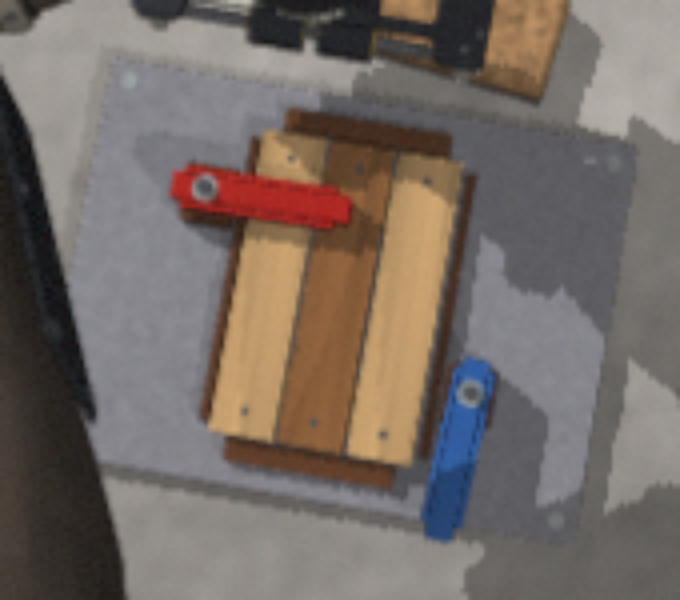

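The red bar, from about (190,187) to (345,208) in the crop, lies roughly 2° short of square. The fingers are clear of it, beyond the +x edge. I'll finish it with a small push.

>>> apply_moves([
  {"fingers": 0, "delta_pos": [-35, 0, 0], "angular": [0, 0, 0]},
  {"fingers": 0, "delta_pos": [-65, 0, 0], "angular": [0, 0, 0]},
  {"fingers": 0, "delta_pos": [-83, 0, 0], "angular": [0, 0, 0]},
  {"fingers": 0, "delta_pos": [-88, 0, 0], "angular": [0, 0, 0]},
  {"fingers": 0, "delta_pos": [-91, 0, 0], "angular": [0, 0, 0]},
  {"fingers": 0, "delta_pos": [-92.5, 0, 0], "angular": [0, 0, 0]},
  {"fingers": 0, "delta_pos": [-93.5, 0, 0], "angular": [0, 0, 0]},
  {"fingers": 0, "delta_pos": [-93.5, 0, 0], "angular": [0, 0, 0]},
  {"fingers": 0, "delta_pos": [-93.5, 0, 0], "angular": [0, 0, 0]},
])

```text
clock: 5.8
tool_pos: [0.615, 0.0934, 0.0456]
orientation: [-180.0, -0.0, -8.8]
force: [2.2, 0.1, 2.2]
opening: 0.0003
gripper_force: 1.2
```

```bash
python3 - <<'E'
from h import *
o=ctrl.get_obs();print(o['tool_pos'],o['force'],tojig(o['tool_pos'][:2]*1000))
E
```

```text
[0.61499267 0.09338808 0.04564456] [2.17118437 0.0613952  2.18166766] [[67.37756027 36.2973027 ]]
```

>>> apply_moves([
  {"fingers": 0, "delta_pos": [-0.5, 0, 0], "angular": [0, 0, 0]},
  {"fingers": 0, "delta_pos": [-1, 0, 0], "angular": [0, 0, 0]},
  {"fingers": 0, "delta_pos": [-1, 0, 0], "angular": [0, 0, 0]},
  {"fingers": 0, "delta_pos": [-1, 0, 0], "angular": [0, 0, 0]},
  {"fingers": 0, "delta_pos": [20, 0, 0], "angular": [0, 0, 0]},
  {"fingers": 0, "delta_pos": [50, 0, 0], "angular": [0, 0, 0]},
  {"fingers": 0, "delta_pos": [90, 0, -30], "angular": [0, 0, 0]},
  {"fingers": 0, "delta_pos": [90, 0, -70], "angular": [0, 0, 0]},
  {"fingers": 0, "delta_pos": [90, 0, -70], "angular": [0, 0, 0]},
  {"fingers": 0, "delta_pos": [90, 0, -70], "angular": [0, 0, 0]},
])

```text
clock: 6.8
tool_pos: [0.7027, 0.0799, 0.1159]
orientation: [-179.9, 0.0, -8.8]
force: [0.4, -0.0, -1.4]
opening: 0.0007
gripper_force: 0.0
```

```bash
python3 - <<'E'
from h import *
look('r4')
o=ctrl.get_obs();print(o['tool_pos'],o['force'],tojig(o['tool_pos'][:2]*1000))
print(-push(86.8,gap=18),delta(toworld(-push(86.8,gap=18)),180))
E
```

```text
scene red [54.2 42.3] [20.9 19.4] 88.7
scene blue [-70.3 -84.1] [ 24.5 115.6] 86.7
top red [42. 51.] [102.5  25.8] 85.8
top blue [-77.3 -83.3] [ 23.3 102.5] 86.9
[0.70165859 0.07966455 0.11428127] [ 0.32383365  0.55343159 -0.90657846] [[155.1221285   35.84084194]]
[ -97.79670953 -133.62618825] [-252.9  169.7  -65. ]
```

>>> apply_moves([
  {"fingers": 0, "delta_pos": [0, 0, -45], "angular": [0, 0, 0]},
  {"fingers": 0, "delta_pos": [-38, 25, -65], "angular": [0, 0, 0]},
  {"fingers": 0, "delta_pos": [-76, 51, -65], "angular": [0, 0, 0]},
  {"fingers": 0, "delta_pos": [-114, 76, -65], "angular": [0, 0, 0]},
  {"fingers": 0, "delta_pos": [-152, 102, -65], "angular": [0, 0, 0]},
  {"fingers": 0, "delta_pos": [-190, 128, -65], "angular": [0, 0, 0]},
  {"fingers": 0, "delta_pos": [-228, 154, -65], "angular": [0, 0, 0]},
  {"fingers": 0, "delta_pos": [-253, 171, -65], "angular": [0, 0, 0]},
  {"fingers": 0, "delta_pos": [-253, 171, -65], "angular": [0, 0, 0]},
  {"fingers": 0, "delta_pos": [-253, 171, -65], "angular": [0, 0, 0]},
])

```text
clock: 7.9
tool_pos: [0.4262, -0.0511, 0.1803]
orientation: [-180.0, 0.0, -8.7]
force: [0.5, 0.4, -0.3]
opening: 0.0005
gripper_force: 0.0
```

```bash
cat >> h.py <<'E'
def pca(n,c,im=None):
    h=cv2.cvtColor(ctrl.snapshot(n) if im is None else im,cv2.COLOR_RGB2HSV);m=mask(h,c)
    b=biggest(m);k=np.zeros_like(m);cv2.fillPoly(k,[b],255)
    P=tojig(cast(n,np.argwhere(k)[:,::-1],.06)*1000);_,_,V=np.linalg.svd(P-P.mean(0),full_matrices=False)
    v=V[0]*(1 if V[0,1]>0 else -1)
    return len(P),P.mean(0).round(1),'axis angle-90 =',round(np.degrees(np.arctan2(v[1],v[0]))-90,2)
E
python3 - <<'E'
from h import *
for n in('top','scene'): print(n,pca(n,'red'),'start',pca(n,'red',cv2.imread(f'pics/{n}0.png')[:,:,::-1]))
a=ctrl.snapshot('top')[160:310,180:350,::-1];b=ctrl.snapshot('scene')[100:250,190:360,::-1]
cv2.imwrite('pics/b0.png',np.hstack([cv2.resize(i,(390,344),interpolation=cv2.INTER_CUBIC) for i in(a,b)]))
o=ctrl.get_obs();print(tojig(o['tool_pos'][:2]*1000),o['tool_pos'][2],o['orientation'])
E
```

```text
top (434, array([41.5, 51.9]), 'axis angle-90 =', np.float64(-4.7)) start (425, array([74. , 76.5]), 'axis angle-90 =', np.float64(77.23))
scene (654, array([48.6, 47. ]), 'axis angle-90 =', np.float64(-5.79)) start (587, array([81.6, 75.8]), 'axis angle-90 =', np.float64(77.03))
[[ -96.1256558  -134.36747877]] 0.1801311387445828 [ 1.79975098e+02  5.05225031e-02 -8.71586710e+00]
```

View pics/b0.png

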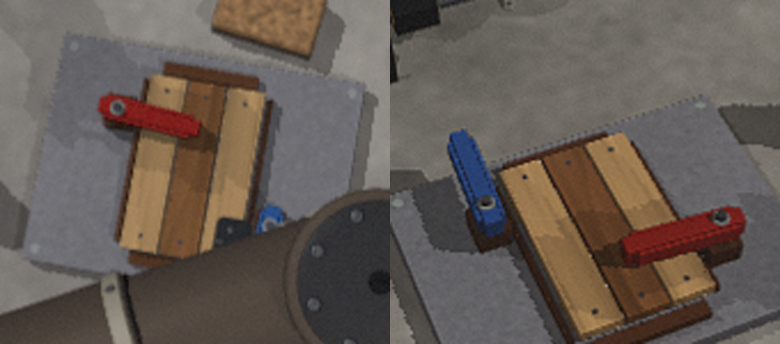

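Red has swung about 5° past square: its tip dips to (200,128) in the left half. I'll push it back gently from its other side later. The panel is in its pocket and blue hasn't been touched. Blue is next.

>>> apply_moves([
  {"fingers": 0, "delta_pos": [-1, 0, 45], "angular": [0, 0, 0]},
  {"fingers": 0, "delta_pos": [-1, 0, 90], "angular": [0, 0, 0]},
  {"fingers": 0, "delta_pos": [-1, 0, 120], "angular": [0, 0, 0]},
  {"fingers": 0, "delta_pos": [-1, 0, 133], "angular": [0, 0, 0]},
  {"fingers": 0, "delta_pos": [-1, 0, 133], "angular": [0, 0, 0]},
  {"fingers": 0, "delta_pos": [-1, 0, 133], "angular": [0, 0, 0]},
])

```text
clock: 8.7
tool_pos: [0.4266, -0.0506, 0.0475]
orientation: [180.0, 0.1, -8.7]
force: [0.6, 0.6, 0.1]
opening: 0.0005
gripper_force: 0.0
```

```bash
python3 - <<'E'
from h import *
o=ctrl.get_obs();print(o['tool_pos'],o['force'],o['orientation'],tojig(o['tool_pos'][:2]*1000))
for t in(86,78,70,60,50,40,30,20,15,12,10,5,2,0): print(t,delta(toworld(-push(t)),47))
E
```

```text
[ 0.42655609 -0.05061826  0.04747028] [0.56022053 0.55311007 0.08991126] [ 1.79957707e+02  5.27059236e-02 -8.70985405e+00] [[ -97.10832284 -134.55515072]]
86 [ -0.1 -19.5   0.5]
78 [ -4.  -26.2   0.5]
70 [ -6.8 -33.8   0.5]
60 [ -8.7 -44.3   0.4]
50 [ -8.2 -55.5   0.4]
40 [ -5.1 -66.8   0.4]
30 [  0.5 -77.5   0.4]
20 [  8.6 -86.9   0.4]
15 [ 13.4 -91.    0.4]
12 [ 16.6 -93.1   0.4]
10 [ 18.8 -94.5   0.4]
5 [ 24.5 -97.3   0.4]
2 [ 28.1 -98.8   0.4]
0 [ 30.6 -99.6   0.4]
```

>>> apply_moves([
  {"fingers": 0, "delta_pos": [0, -15, 0], "angular": [0, 0, 0]},
  {"fingers": 0, "delta_pos": [-4, -26, 0], "angular": [0, 0, 0]},
  {"fingers": 0, "delta_pos": [-7, -34, 0], "angular": [0, 0, 0]},
  {"fingers": 0, "delta_pos": [-9, -44, 0], "angular": [0, 0, 0]},
  {"fingers": 0, "delta_pos": [-8, -55, 0], "angular": [0, 0, 0]},
  {"fingers": 0, "delta_pos": [-5, -66, 0], "angular": [0, 0, 0]},
  {"fingers": 0, "delta_pos": [-2, -73, 0], "angular": [0, 0, 0]},
  {"fingers": 0, "delta_pos": [1, -78, 0], "angular": [0, 0, 0]},
  {"fingers": 0, "delta_pos": [5, -83, 0], "angular": [0, 0, 0]},
  {"fingers": 0, "delta_pos": [9, -87, 0], "angular": [0, 0, 0]},
])

```text
clock: 9.7
tool_pos: [0.4485, 0.0341, 0.0474]
orientation: [180.0, 0.0, -8.7]
force: [-1.7, -1.7, -0.5]
opening: -0.0
gripper_force: 0.8
```

>>> apply_moves([
  {"fingers": 0, "delta_pos": [2, -2, 0], "angular": [0, 0, 0]},
  {"fingers": 0, "delta_pos": [4, -4, 0], "angular": [0, 0, 0]},
  {"fingers": 0, "delta_pos": [6, -5, 0], "angular": [0, 0, 0]},
  {"fingers": 0, "delta_pos": [8, -6, 0], "angular": [0, 0, 0]},
  {"fingers": 0, "delta_pos": [10, -7.5, 0], "angular": [0, 0, 0]},
  {"fingers": 0, "delta_pos": [12, -9, 0], "angular": [0, 0, 0]},
  {"fingers": 0, "delta_pos": [12, -9, 0], "angular": [0, 0, 0]},
  {"fingers": 0, "delta_pos": [12, -9, 0], "angular": [0, 0, 0]},
])

```text
clock: 10.5
tool_pos: [0.4619, 0.0412, 0.0477]
orientation: [-180.0, -0.0, -8.7]
force: [0.7, 0.2, -0.2]
opening: 0.0004
gripper_force: 0.1
```

```bash
python3 - <<'E'
from h import *
o=ctrl.get_obs();print(o['tool_pos'],o['force'],tojig(o['tool_pos'][:2]*1000))
for t in(5,2,0): print(t,delta(toworld(-push(t)),47))
for n in('top','scene'):
    for c in('blue','red'):
        try: print(n,c,pca(n,c))
        except Exception as e: print(n,c,'hidden')
E
```

```text
[0.46190336 0.04118895 0.04768541] [ 0.70770589  0.18423682 -0.18829608] [[-76.05460227 -38.45763126]]
5 [ 3.5 -1.2  0.7]
2 [ 7.1 -2.7  0.7]
0 [ 9.6 -3.5  0.7]
top blue (2, array([ -37.9, -101. ]), 'axis angle-90 =', np.float64(9.89))
top red (440, array([41.5, 51.7]), 'axis angle-90 =', np.float64(-4.65))
scene blue (646, array([-42. , -51.8]), 'axis angle-90 =', np.float64(9.73))
scene red (676, array([48.6, 45.9]), 'axis angle-90 =', np.float64(-5.29))
```

>>> apply_moves([
  {"fingers": 0, "delta_pos": [1, -0.5, 0], "angular": [0, 0, 0]},
  {"fingers": 0, "delta_pos": [2, -1, 0], "angular": [0, 0, 0]},
  {"fingers": 0, "delta_pos": [3, -1.5, 0], "angular": [0, 0, 0]},
  {"fingers": 0, "delta_pos": [4, -2, 0], "angular": [0, 0, 0]},
  {"fingers": 0, "delta_pos": [5, -2.5, 0], "angular": [0, 0, 0]},
  {"fingers": 0, "delta_pos": [6, -3, 0], "angular": [0, 0, 0]},
  {"fingers": 0, "delta_pos": [6, -3, 0], "angular": [0, 0, 0]},
  {"fingers": 0, "delta_pos": [6, -3, 0], "angular": [0, 0, 0]},
])

```text
clock: 11.5
tool_pos: [0.468, 0.0431, 0.0476]
orientation: [-180.0, -0.0, -8.7]
force: [-0.8, -0.3, -0.6]
opening: 0.0008
gripper_force: 0.3
```

```bash
python3 - <<'E'
from h import *
o=ctrl.get_obs();print(o['force'],tojig(o['tool_pos'][:2]*1000),delta(toworld(-push(0)),47))
print(pca('scene','blue'))
E
```

```text
[-0.7511275  -0.33141753 -0.55721148] [[-70.30980893 -35.66363154]] [ 3.8 -0.7  0.6]
(659, array([-38.9, -51.9]), 'axis angle-90 =', np.float64(4.01))
```

>>> apply_moves([
  {"fingers": 0, "delta_pos": [0.5, 0, 0], "angular": [0, 0, 0]},
  {"fingers": 0, "delta_pos": [1, 0, 0], "angular": [0, 0, 0]},
  {"fingers": 0, "delta_pos": [1.5, 0, 0], "angular": [0, 0, 0]},
  {"fingers": 0, "delta_pos": [2, 0, 0], "angular": [0, 0, 0]},
  {"fingers": 0, "delta_pos": [2.5, 0, 0], "angular": [0, 0, 0]},
  {"fingers": 0, "delta_pos": [2.5, 0, 0], "angular": [0, 0, 0]},
  {"fingers": 0, "delta_pos": [2.5, 0, 0], "angular": [0, 0, 0]},
])

```text
clock: 12.25
tool_pos: [0.4704, 0.0426, 0.0476]
orientation: [-180.0, -0.0, -8.7]
force: [-0.6, 0.8, -0.6]
opening: 0.0004
gripper_force: 0.4
```

```bash
python3 - <<'E'
from h import *
o=ctrl.get_obs();print(o['force'],tojig(o['tool_pos'][:2]*1000),delta(toworld(-push(0)),47))
print(pca('scene','blue'))
E
```

```text
[-0.56297914  0.75620789 -0.5821703 ] [[-67.81992747 -35.7859404 ]] [ 1.3 -0.8  0.6]
(663, array([-37.5, -51.9]), 'axis angle-90 =', np.float64(1.4))
```

>>> apply_moves([
  {"fingers": 0, "delta_pos": [0.5, 0, 0], "angular": [0, 0, 0]},
  {"fingers": 0, "delta_pos": [1, 0, 0], "angular": [0, 0, 0]},
  {"fingers": 0, "delta_pos": [1, 0, 0], "angular": [0, 0, 0]},
  {"fingers": 0, "delta_pos": [1, 0, 0], "angular": [0, 0, 0]},
])

```text
clock: 12.7
tool_pos: [0.4712, 0.0424, 0.0475]
orientation: [180.0, 0.0, -8.7]
force: [-2.2, 1.2, 0.6]
opening: 0.0003
gripper_force: 1.4
```

```bash
python3 - <<'E'
from h import *
o=ctrl.get_obs();print(o['force'],tojig(o['tool_pos'][:2]*1000),delta(toworld(-push(0)),47))
print(pca('scene','blue'))
E
```

```text
[-2.18487133  1.20032045  0.63222698] [[-67.09961328 -35.81611287]] [ 0.6 -0.8  0.5]
(669, array([-37. , -51.9]), 'axis angle-90 =', np.float64(0.91))
```

>>> apply_moves([
  {"fingers": 0, "delta_pos": [-15, 0, 0], "angular": [0, 0, 0]},
  {"fingers": 0, "delta_pos": [-40, 0, 0], "angular": [0, 0, 0]},
  {"fingers": 0, "delta_pos": [-60, 0, -35], "angular": [0, 0, 0]},
  {"fingers": 0, "delta_pos": [-80, 0, -80], "angular": [0, 0, 0]},
  {"fingers": 0, "delta_pos": [-90, 0, -100], "angular": [0, 0, 0]},
  {"fingers": 0, "delta_pos": [-90, 0, -100], "angular": [0, 0, 0]},
  {"fingers": 0, "delta_pos": [-90, 0, -100], "angular": [0, 0, 0]},
])

```text
clock: 13.45
tool_pos: [0.3828, 0.0564, 0.1481]
orientation: [-179.9, -0.1, -8.7]
force: [0.4, -0.2, -1.0]
opening: 0.0003
gripper_force: 0.0
```

```bash
python3 - <<'E'
from h import *
for n in('top','scene'):
    for c in('blue','red'):
        try: print(n,c,pca(n,c))
        except Exception as e: print(n,c,'hidden')
print(tojig(ctrl.get_obs()['tool_pos'][:2]*1000),delta(toworld([0,38]),147))
E
```

```text
top blue (439, array([-45.1, -54. ]), 'axis angle-90 =', np.float64(-1.04))
top red (445, array([41.4, 51.4]), 'axis angle-90 =', np.float64(-4.75))
scene blue (651, array([-36.7, -51.3]), 'axis angle-90 =', np.float64(0.83))
scene red (677, array([48.7, 47.3]), 'axis angle-90 =', np.float64(-5.49))
[[-157.08687722  -36.20774226]] [157.  -74.4  -0.8]
```

>>> apply_moves([
  {"fingers": 0, "delta_pos": [40, -19, 0], "angular": [0, 0, 0]},
  {"fingers": 0, "delta_pos": [80, -38, 0], "angular": [0, 0, 0]},
  {"fingers": 0, "delta_pos": [120, -57, 0], "angular": [0, 0, 0]},
  {"fingers": 0, "delta_pos": [150, -71, 0], "angular": [0, 0, 0]},
  {"fingers": 0, "delta_pos": [157, -74, 15], "angular": [0, 0, 0]},
  {"fingers": 0, "delta_pos": [157, -74, 50], "angular": [0, 0, 0]},
  {"fingers": 0, "delta_pos": [157, -74, 80], "angular": [0, 0, 0]},
  {"fingers": 0, "delta_pos": [157, -74, 97], "angular": [0, 0, 0]},
  {"fingers": 0, "delta_pos": [157, -74, 97], "angular": [0, 0, 0]},
  {"fingers": 0, "delta_pos": [157, -74, 97], "angular": [0, 0, 0]},
])

```text
clock: 14.65
tool_pos: [0.5484, 0.1049, 0.0499]
orientation: [179.9, 0.1, -8.7]
force: [-0.0, 0.3, 1.0]
opening: 0.0003
gripper_force: 0.0
```

```bash
python3 - <<'E'
from h import *
for n in('top','scene'):
    for c in('blue','red'):
        try: print(n,c,pca(n,c))
        except Exception as e: print(n,c,'hidden')
o=ctrl.get_obs();print(o['tool_pos'],o['force'],tojig(o['tool_pos'][:2]*1000),delta(toworld([23.5,38]),49))
E
```

```text
top blue (417, array([-45. , -53.9]), 'axis angle-90 =', np.float64(-0.75))
top red (2, array([44.1,  1.2]), 'axis angle-90 =', np.float64(9.9))
scene blue (273, array([-41.9, -66. ]), 'axis angle-90 =', np.float64(-0.18))
scene red (669, array([48.9, 47.2]), 'axis angle-90 =', np.float64(-5.8))
[0.54939218 0.10571432 0.05166872] [0.08059948 0.24960806 0.03099286] [[ 0.6673996  38.55893389]] [22.8  0.5  2.7]
```

>>> apply_moves([
  {"fingers": 0, "delta_pos": [6, 0, 2], "angular": [0, 0, 0]},
  {"fingers": 0, "delta_pos": [12, 0, 2], "angular": [0, 0, 0]},
  {"fingers": 0, "delta_pos": [15, 0, 2], "angular": [0, 0, 0]},
  {"fingers": 0, "delta_pos": [16.5, 0, 2], "angular": [0, 0, 0]},
  {"fingers": 0, "delta_pos": [17.5, 0, 2], "angular": [0, 0, 0]},
  {"fingers": 0, "delta_pos": [18.5, 0, 2], "angular": [0, 0, 0]},
  {"fingers": 0, "delta_pos": [19.5, 0, 2], "angular": [0, 0, 0]},
  {"fingers": 0, "delta_pos": [20, 0, 2], "angular": [0, 0, 0]},
  {"fingers": 0, "delta_pos": [20, 0, 2], "angular": [0, 0, 0]},
  {"fingers": 0, "delta_pos": [20, 0, 2], "angular": [0, 0, 0]},
])

```text
clock: 15.85
tool_pos: [0.5682, 0.1022, 0.0484]
orientation: [180.0, 0.0, -8.7]
force: [-2.6, -0.1, -0.4]
opening: 0.0004
gripper_force: 0.8
```

```bash
python3 - <<'E'
from h import *
print(pca('scene','red'))
o=ctrl.get_obs();print(o['tool_pos'],o['force'],tojig(o['tool_pos'][:2]*1000),delta(toworld([23.5,38]),49))
E
```

```text
(683, array([50.3, 45.9]), 'axis angle-90 =', np.float64(-2.99))
[0.5682354  0.10223399 0.04839484] [-1.75901941 -0.08923436  0.58854554] [[19.82024469 37.96889117]] [ 3.7 -0.  -0.6]
```

>>> apply_moves([
  {"fingers": 0, "delta_pos": [0.5, 0, 0], "angular": [0, 0, 0]},
  {"fingers": 0, "delta_pos": [1, 0, 0], "angular": [0, 0, 0]},
  {"fingers": 0, "delta_pos": [1.5, 0, 0], "angular": [0, 0, 0]},
  {"fingers": 0, "delta_pos": [2, 0, 0], "angular": [0, 0, 0]},
  {"fingers": 0, "delta_pos": [2.5, 0, 0], "angular": [0, 0, 0]},
  {"fingers": 0, "delta_pos": [2.5, 0, 0], "angular": [0, 0, 0]},
  {"fingers": 0, "delta_pos": [2.5, 0, 0], "angular": [0, 0, 0]},
])

```text
clock: 16.6
tool_pos: [0.5709, 0.1019, 0.0485]
orientation: [180.0, 0.0, -8.7]
force: [-2.8, -0.8, 0.5]
opening: 0.0007
gripper_force: 1.2
```

```bash
python3 - <<'E'
from h import *
print(pca('scene','red'))
o=ctrl.get_obs();print(o['tool_pos'],o['force'],tojig(o['tool_pos'][:2]*1000),delta(toworld([23.5,38]),49))
E
```

```text
(662, array([51.8, 47.1]), 'axis angle-90 =', np.float64(-0.48))
[0.57086898 0.10187966 0.04853678] [-2.5155162  -1.39249395  0.74333686] [[22.47712411 38.01699752]] [ 1.   0.  -0.5]
```

>>> apply_moves([
  {"fingers": 0, "delta_pos": [-10, 0, 0], "angular": [0, 0, 0]},
  {"fingers": 0, "delta_pos": [-22, 0, 0], "angular": [0, 0, 0]},
  {"fingers": 0, "delta_pos": [-22, 0, -40], "angular": [0, 0, 0]},
  {"fingers": 0, "delta_pos": [-22, 0, -85], "angular": [0, 0, 0]},
  {"fingers": 0, "delta_pos": [-60, -15, -110], "angular": [0, 0, 0]},
  {"fingers": 0, "delta_pos": [-100, -30, -110], "angular": [0, 0, 0]},
  {"fingers": 0, "delta_pos": [-140, -50, -110], "angular": [0, 0, 0]},
  {"fingers": 0, "delta_pos": [-170, -60, -110], "angular": [0, 0, 0]},
  {"fingers": 0, "delta_pos": [-170, -60, -110], "angular": [0, 0, 0]},
  {"fingers": 0, "delta_pos": [-170, -60, -110], "angular": [0, 0, 0]},
])

```text
clock: 17.65
tool_pos: [0.4115, 0.1878, 0.1592]
orientation: [-179.9, -0.1, -8.6]
force: [0.6, 0.3, 0.6]
opening: 0.0004
gripper_force: 0.0
```

```bash
python3 - <<'E'
from h import *
for n in('top','scene'):
    for c in('blue','red'):
        try: print(n,c,pca(n,c))
        except Exception as e: print(n,c,'hidden')
a=ctrl.snapshot('top')[140:320,140:392,::-1];b=ctrl.snapshot('scene')[100:330,130:452,::-1]
cv2.imwrite('pics/end.png',np.hstack([cv2.resize(i,(400,286),interpolation=cv2.INTER_CUBIC) for i in(a,b)]))
E
```

```text
top blue (438, array([-45. , -53.9]), 'axis angle-90 =', np.float64(-0.96))
top red (444, array([44.2, 51.8]), 'axis angle-90 =', np.float64(0.14))
scene blue (653, array([-36.7, -51.6]), 'axis angle-90 =', np.float64(0.93))
scene red (659, array([51.5, 47.4]), 'axis angle-90 =', np.float64(-0.91))
```

View pics/end.png

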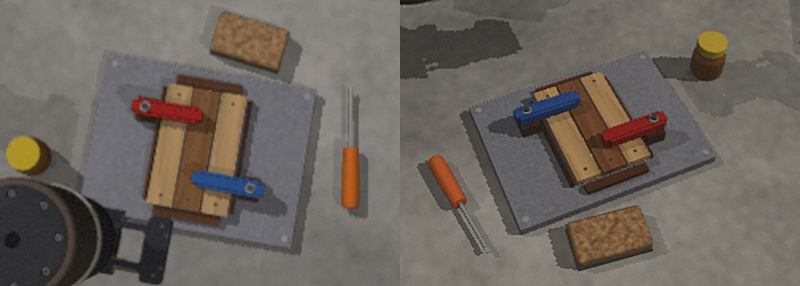

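Both bars now lie square across the panel, within about 1°: red from (140,106) to (200,115) and blue from (195,180) to (262,188) in the left half. The panel is in its pocket, the bystanders haven't moved, and the arm is clear.

```bash
python3 -c "
from plant import ctrl
print(ctrl.close_job())"
```

```text
the job is handed in; nothing more can be done
None
```

Job handed in: both bars lie square across the panel to within about 1° by the camera images, after red swung about 5° past square and was pushed back; the panel is in its pocket and the jar, screwdriver and sanding block were not touched.

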